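Fit the grip sleeve and hold the dish clamp open

TASK

One of the two brass grip sleeves slides over the steel pin on the dish clamp's spring-return jaw, the other is bored too small: slide the one that fits all the way down onto the pin and put the other in the blue tray. Then, holding the fitted sleeve in the gripper, pull the jaw open towards the robot until its white pointer is on the red mark, and finish holding it still there, without letting go. Leave the dish, the bottle and the green tip box where they are.

Things in the scene. Friction and masses are not known exactly. Their poses are not given: they have to be found in the camera images.
- clamp: Dish clamp fixed to the bench: dark steel base 300 x 110 x 12 mm, two rails (tops at 26 mm). Origin: centre of the base's underside, on the bench. x runs along the rails, away from the robot, to the dish seat (100 mm along x); the black jaw slides along -x. Within 110 mm of the pin nothing but the pin and its sleeve rises over 34 mm above the bench.
- jaw (a joint): Opening of the clamp's black jaw slide, m: 0 shut (where its spring returns it), growing as it moves along the clamp's -x, stop at 0.085. The spring pulls back with 4 N when shut and 1 N more per 10 mm, so let go it snaps shut.
- pin_foot (a point): Foot of the upright steel pin on the jaw slide, on the slide's flat top 28 mm above the bench; moves with the jaw (90 mm towards -x from the clamp's origin when shut). The pin is 12 mm in diameter and 40 mm high, the last 8 mm a cone that ends 5 mm across.
- pointer (a point): Outer tip of the white pointer, a bar 3 mm wide that stands out from the jaw slide to the clamp's +y side, 80 mm beyond the pin along x; moves with the jaw.
- mark: Red block 10 mm long (clamp's x) x 16 x 17 mm high, fixed on the clamp's base at its +y side, 38 to 60 mm nearer the robot than the shut pointer (differs each time). Origin: centre of its underside; axes as the clamp's. The pointer passes just above it and is on the mark when over the block: pointer and origin within 5 mm along x.
- sleeve_a: Brass grip sleeve, a tube standing upright: 32 mm outside diameter, 45 mm high, about 50 g. Origin: centre of its underside, z up its axis. Only one of the two sleeves has a 16 mm bore and goes down over the pin until its underside rests on the slide; the other has a 9 mm bore and stops on the pin's cone, some 35 mm too high.
- sleeve_b: The other brass grip sleeve, the same outside; see sleeve_a.
- tray: Blue open tray fixed on the bench, 160 (its x) x 130 (its y) mm, walls 4 mm thick and 20 mm high, floor top about 4 mm above the bench. Origin: centre of its underside.
- dish: Clear closed dish, 55 mm diameter, 14 mm high, loose on the clamp's dish seat. Origin: centre of its underside. Leave alone.
- bottle: Amber bottle, 60 mm diameter, 120 mm high, standing loose. Origin: centre of its underside. Leave alone.
- tipbox: Green pipette-tip box 85 x 120 x 56 mm high, loose. Origin: centre of its underside. Leave alone.

How it is judged (in metres and radians):
On the way:
1. the sleeve that fits is all the way down on the pin and the other lies released in the tray, the jaw still practically shut (under 20 mm) (horizontal distance between sleeve_a and pin_foot below 0.005 m and z of sleeve_a in the frame of pin_foot between -0.004 and 0.006 m and angle between sleeve_a's own z axis and vertical below 0.15 rad and x of sleeve_b in the frame of tray between -0.078 and 0.078 m and y of sleeve_b in the frame of tray between -0.063 and 0.063 m and z of sleeve_b in the frame of tray between 0 and 0.03 m and contact force between sleeve_b and tray above 0.1 N and contact force between the fingers and sleeve_b below 0.1 N and value of joint jaw below 0.02 m), for 0.1 s.
At the end, for the whole second after the job is handed in: The gripper holds (over 2 N) the fitting sleeve, down on the pin within 6 mm (5 mm off its axis at most); the jaw stands still, its pointer within 5 mm of the red mark's middle along the clamp; the other sleeve lies in the tray, not touched by the fingers (horizontal distance between sleeve_a and pin_foot below 0.005 m and z of sleeve_a in the frame of pin_foot between -0.004 and 0.006 m and angle between sleeve_a's own z axis and vertical below 0.15 rad and x of sleeve_b in the frame of tray between -0.078 and 0.078 m and y of sleeve_b in the frame of tray between -0.063 and 0.063 m and z of sleeve_b in the frame of tray between 0 and 0.03 m and contact force between sleeve_b and tray above 0.1 N and contact force between the fingers and sleeve_b below 0.1 N and x of pointer in the frame of mark between -0.005 and 0.005 m and velocity of joint jaw between -0.01 and 0.01 m/s and contact force between the fingers and sleeve_a above 2 N); the arm keeps its last pose, push and grip.
It fails at once if the dish moved more than 20 mm or tipped (distance of dish from where it was at the start of the episode above 0.02 m or angle between dish's own z axis and vertical above 0.3 rad).
It fails at once if the bottle moved more than 20 mm or tipped (distance of bottle from where it was at the start of the episode above 0.02 m or angle between bottle's own z axis and vertical above 0.3 rad).
It fails at once if the tip box moved more than 20 mm or tipped (distance of tipbox from where it was at the start of the episode above 0.02 m or angle between tipbox's own z axis and vertical above 0.3 rad).
It also fails if it takes over 72 s, if anything falls off the work surface, if the arm or the gripper's body presses on something with over 40 N, if the wrist force passes 120 N, or if a joint passes its speed limit or range.

ROBOT

A 6-joint arm with a two-finger parallel gripper is mounted at the origin on the work surface. World frame = base frame: x ahead of the robot, y to its left, z up, the work surface at z = 0. Lengths are in mm, angles in rad, forces in N, time in s.
With the tool pointing down it reaches from about 350 to 875 mm from the base axis. Payload 4.2 kg.
Tool frame: the origin (TCP) lies midway between the tips of the shut fingers; the grasp point (between the pads) lies 19 mm behind it (arm.tcp_to_grasp is the distance from the TCP to the grasp point, in mm); z points along the fingers, y is the line along which they close (so a half turn about z gives the same grasp; the last joint's range is limited). The gripper opens to 85 mm and grips with 20 to 120 N. Pads are 22 mm wide; open, the fingers measure 114 mm over their backs; the gripper's body (76 mm by 85 mm) begins 54 mm behind the grasp point. The pads swing forward as they close: fully open they stand 13 mm farther back than shut.
Start: joints at [-0.973, 0.385, 0.008, 0, -1.194, -0.259], TCP at [207.737, -589.444, 231.312] pointing down, gripper open.
Joint ranges: [-3.14, 3.14], [-1.21, 2.06], [-1.07, 1.41], [-3.16, 2.05], [-2.99, -0.16], [-3.1, 3.1]. Speed limits (rad/s): [2.79, 2.79, 3.14, 3.14, 3.14, 3.14].

INTERFACE

Orientations are given as a unit quaternion [x, y, z, w].
In Python, from bench import arm, get_image gives the robot as it stands.
- The arm moves only by the tool drive_tool, never from a script. Its argument "deltas" is a list of rows, each a list of 2 entries, a list of its own where there are three numbers: the shift along the tool's x, y, z in cm, then the turn, a rotation vector about the tool's x, y, z in degrees. In form: [[[x, y, z], [ax, ay, az]], ...]. A call has 1 to 12 rows; each row shifts and turns the commanded pose from where the row before left it, along the tool's axes as they then stand; what a row does not reach is not made up. A row lasts 1/10 s, in which the tool goes at most 50 mm and 8.59 degrees, less where a joint would pass 70% of its speed; a pose out of reach is approached as far as the arm can. A call with a gripper value outside its range is refused whole. "claw" is the finger opening in cm, from 0 to 8.54, set as the call begins (left out, the last holds). The fingers move at their own pace and stop on an object; the grip force is fixed at half the most. Time passes only in rows, so rows that do not move let the fingers close. It gives the time, the measured TCP pose, the force, the opening and the grip force at its end, in the units of the state.
- arm.read_state(): the state, without advancing time (a new reading comes with each control period).
- get_image(name): name is "scene" or "top" or "wrist"; returns a dict with "img" (400x640x3 uint8, red, green, blue), "fx", "fy", "cx", "cy" (pixels), "eye" and "orientation" of the camera in the world; the wrist camera has in their place "mount" (4x4, takes a point from camera to tool coordinates, whose origin is the TCP and whose axes are the flange's). Camera axes: x right, y down, z forward; pixel columns grow to the right and rows downward; lengths in mm; the calibration is good to about 2 mm. A picture is of the moment at which its call begins: read the wrist's pose just before it. There is no depth.
- arm.job_done(): hands the job in; it is judged then, once.
The state is a dict: "clock": time; "joints": joint angles; "joint_vel": joint speeds; "joint_efforts": joint torques, N m; "position": TCP position; "ee_rot": TCP orientation; "contact_force": force on the tool from outside, world axes, zero at the start; "wrist_torque": the same for the moment, N m; "gripper_width": finger opening in mm; "grasp_force": force on a finger pad.
Only numpy, scipy, OpenCV 4.12 (cv2) and the standard library are available. Lean on these libraries where they do the work, as an engineer would, in place of code of your own. Each camera call takes 0.05 s, during which the arm holds its last target. There are 200 camera calls.

## Working session

There is one attempt and no reset: what is moved stays moved. The work goes in short steps, Python scripts to look and compute and a tool call to move; the robot and the scene stay as the last step left them, time stands still between calls to the robot, and variables do not carry over. Pictures are saved under pics/ and viewed, at most 10 in all, crops included, and the job is handed in when it is done.

Besides the shell and the picture viewer there is one more tool, called after "Call:" as name([rows], argument=value, ...), one row to a line, values as JSON. drive_tool: Moves the arm, as the interface text tells. Its arguments: {"type":"object","properties":{"deltas":{"type":"array"},"claw":{"type":"number"}},"required":["deltas"]}

```bash
mkdir -p pics; ls; python3 - <<'E'
from bench import arm, get_image
import cv2, numpy as np
s=arm.read_state();print(s)
for n in("scene","top"):
    d=get_image(n);cv2.imwrite(f"pics/{n}0.png",d["img"][:,:,::-1]);np.save(f"pics/{n}0.npy",d,allow_pickle=True)
    print({k:v for k,v in d.items() if k!="img"})
d=get_image("wrist");print({k:v for k,v in d.items() if k!="img"})
E
```

```text
pics
{'clock': 0.0, 'joints': array([-9.73403035e-01,  3.85568593e-01,  6.61080388e-03, -5.40204593e-04,
       -1.19396850e+00, -2.58587206e-01]), 'joint_vel': array([-0.00067353,  0.00017735, -0.00078636, -0.00082419, -0.00079178,
        0.00231533]), 'joint_efforts': array([ 5.27045067e-04, -3.92288554e+01,  1.88400704e+01,  4.18599218e+00,
       -4.67380640e-03, -3.49584788e-07]), 'position': array([ 207.55167454, -588.90937817,  230.20230997]), 'ee_rot': array([-1.68495634e-01,  9.85701793e-01,  1.07311492e-03, -2.13611393e-04]), 'contact_force': array([-0.18905027, -0.44320381, -0.33100568]), 'wrist_torque': array([-0.02408862,  0.04991894,  0.0208867 ]), 'grasp_force': 0.0, 'gripper_width': 85.40944329182072}
{'fx': 500.0290454816127, 'fy': 500.0290454816127, 'cx': 313.6936987595518, 'cy': 195.46191113747676, 'eye': array([1288.57704515, -232.06697207,  698.45255686]), 'orientation': array([ 0.74311952,  0.52835414, -0.23179535, -0.33894867])}
{'fx': 432.9850092450226, 'fy': 432.9850092450226, 'cx': 324.39005023553176, 'cy': 205.99046844898967, 'eye': array([ 448.91678487,    8.57266569, 1014.36764154]), 'orientation': array([ 0.7076124 , -0.70366407,  0.04503395, -0.04597293])}
{'fx': 352.65907057941996, 'fy': 352.65907057941996, 'cx': 317.7780797232336, 'cy': 204.2644922472521, 'mount': array([[ 4.21658011e-04, -9.62185303e-01, -2.72395420e-01,
         6.83045582e+01],
       [ 9.99999306e-01,  1.06031307e-04,  1.17342631e-03,
         2.84751583e-01],
       [-1.10017111e-03, -2.72395726e-01,  9.62184680e-01,
        -1.43243657e+02],
       [ 0.00000000e+00,  0.00000000e+00,  0.00000000e+00,
         1.00000000e+00]])}
```

View pics/top0.png

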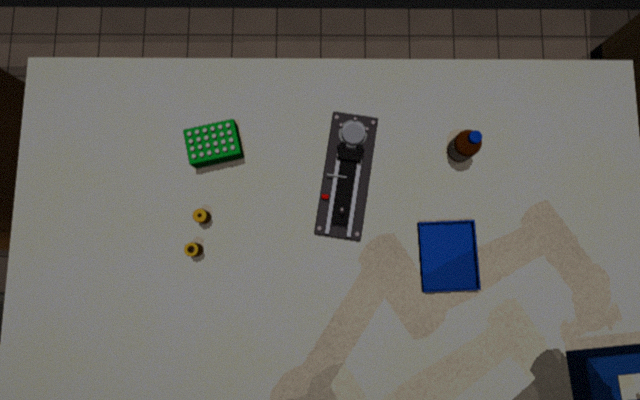

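View pics/scene0.png

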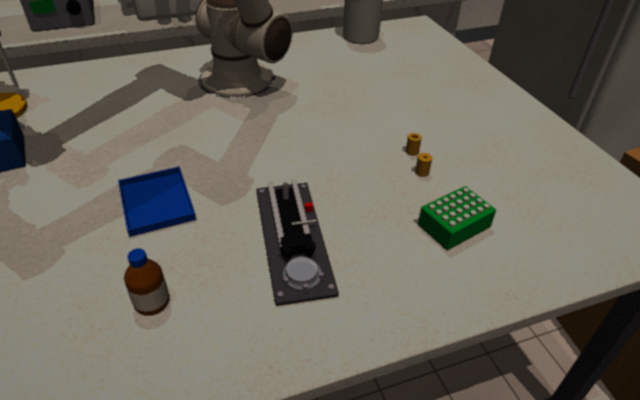

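The top view shows the sleeves at about (201,216) and (193,250), the clamp at about (347,176) with its pin at (342,210) and the red mark at (325,197). The tray is at (449,256). The nearer sleeve seems to have the larger hole.

```bash
cat > h.py <<'E'
import numpy as np, cv2
from scipy.spatial.transform import Rotation as R
from bench import arm, get_image
def cam(name):
    """picture with camera pose in the world (R, eye)"""
    s=arm.read_state(); d=get_image(name)
    if name=="wrist":
        T=np.eye(4); T[:3,:3]=R.from_quat(s["ee_rot"]).as_matrix(); T[:3,3]=s["position"]
        M=T@d["mount"]; d["R"],d["eye"]=M[:3,:3],M[:3,3]
    else: d["R"]=R.from_quat(d["orientation"]).as_matrix()
    d["bgr"]=d["img"][:,:,::-1].copy(); d["hsv"]=cv2.cvtColor(d["img"],cv2.COLOR_RGB2HSV)
    return d
def plane(d,px,z):
    r=d["R"]@np.array([(px[0]-d["cx"])/d["fx"],(px[1]-d["cy"])/d["fy"],1]); return (d["eye"]+r*(z-d["eye"][2])/r[2])
def proj(d,p):
    q=d["R"].T@(np.array(p)-d["eye"]); return np.array([d["cx"]+d["fx"]*q[0]/q[2],d["cy"]+d["fy"]*q[1]/q[2]])
def blobs(d,lo,hi,amin=20):
    m=cv2.inRange(d["hsv"],np.array(lo),np.array(hi))
    n,l,st,c=cv2.connectedComponentsWithStats(m)
    return [(c[i],st[i],(l==i).astype(np.uint8)) for i in range(1,n) if st[i][4]>=amin]
E
python3 - <<'E'
from h import *
for n in("top","scene"):
    d=cam(n); print(n)
    for nm,lo,hi,z in(("brass",(12,130,60),(28,255,255),22),("red",(0,170,80),(6,255,255),17),("blue",(108,150,40),(125,255,255),10),("green",(50,150,40),(75,255,255),50)):
        for c,st,m in blobs(d,lo,hi,8):
            print(nm,c.round(1),st,plane(d,c,z).round(0))
            if nm in("blue",) and st[4]>1000:
                r=cv2.minAreaRect(cv2.findNonZero(m)); print([plane(d,p,20).round() for p in cv2.boxPoints(r)])
    if n=="top":
        for p,z in(((335,112),12),((378,118),12),((361,240),12),((315,235),12),((342,210),68),((327,175.5),22)): print(p,plane(d,p,z).round(1))
        cv2.imwrite("pics/topc.png",cv2.resize(d["bgr"][95:265,160:500],None,fx=2.3,fy=2.3,interpolation=cv2.INTER_CUBIC))
E
```

```text
top
brass [199.6 215.3] [193 209  14  14 144] [554. 298.  22.]
brass [191.1 249.2] [184 243  14  14 129] [476. 314.  22.]
red [324.8 196. ] [322 194   7   5  27] [602.   9.  17.]
blue [474.9 136.4] [469 131  13  12 121] [ 748. -348.   10.]
blue [447.9 255.8] [ 418  220   62   72 3815] [ 465. -275.   10.]
[array([ 541., -205.,   20.]), array([ 551., -336.,   20.]), array([ 391., -341.,   20.]), array([ 381., -213.,   20.])]
blue [614.7 369. ] [587 353  53  47 891] [ 216. -639.   10.]
green [212.4 142.3] [ 184  120   57   45 1177] [719. 267.  50.]
(335, 112) [806.5 -13.9  12. ]
(378, 118) [ 792.1 -117.    12. ]
(361, 240) [500.  -74.8  12. ]
(315, 235) [510.9  31.6  12. ]
(342, 210) [562.8 -28.6  68. ]
(327, 175.5) [649.2   4.6  22. ]
scene
brass [ 11.5 101.6] [  0  92  26  22 441] [ -15. -578.   22.]
brass [419.5 153.2] [408 133  24  43 422] [512. 308.  22.]
brass [634.2 153.4] [625 147  15  15 122] [669. 776.  22.]
brass [139.4 275.9] [125 263  31  24 475] [ 672. -321.   22.]
red [308.5 204.4] [305 202   8   5  33] [588.  15.  17.]
blue [  2.4 112.1] [  0 111   7   4  11] [   9. -601.   10.]
blue [  4.6 135.6] [  0 130  12  12 104] [ 123. -585.   10.]
blue [155.3 200.9] [ 119  168   76   68 3612] [ 471. -275.   10.]
[array([ 394., -346.,   20.]), array([ 381., -207.,   20.]), array([ 561., -207.,   20.]), array([ 565., -331.,   20.])]
blue [136.6 257.2] [128 249  18  18 233] [ 615. -324.   10.]
green [41.6  6. ] [ 29   0  26  13 174] [-594. -523.   50.]
green [460.9 189.2] [459 188   4   3   8] [677. 306.  50.]
green [454.2 192.4] [452 191   5   4  10] [681. 288.  50.]
green [461.8 219.5] [ 422  191   73   58 1427] [753. 260.  50.]
green [447.7 195.7] [445 194   5   4  11] [686. 271.  50.]
```

View pics/topc.png

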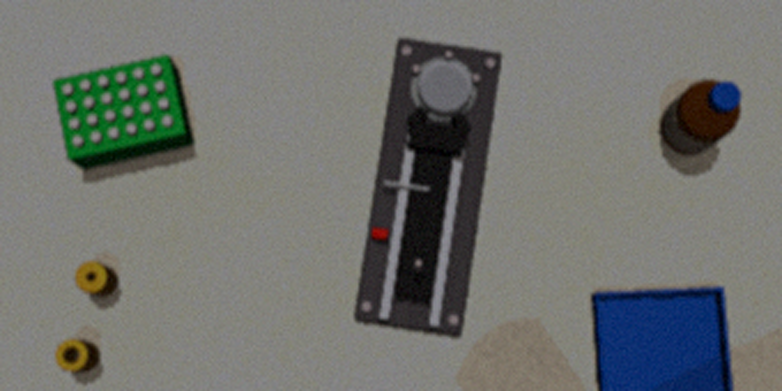

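The near sleeve at about (476,314) mm has the wider bore, and the far one at about (554,298) mm the smaller. The clamp's x axis sits at about -8.5° in the world. I'll turn the tool to match it and move over the sleeves.

Call:
drive_tool([
  [[0,0,0],[0,0,7]],
  [[0,0,0],[0,0,7]],
  [[0,0,0],[0,0,7]],
  [[0,0,0],[0,0,6.9]],
  [[0,0,0],[0,0,0]],
], claw=8.5)

```text
clock: 0.75
position: [207.7, -589.3, 231.1]
ee_rot: [0.074, 0.997, 0.0, -0.0]
contact_force: [-0.3, -0.1, -0.3]
gripper_width: 84.9
grasp_force: 0.0
```

```bash
cat >> h.py <<'E'
def go(p):
    "shift in tool axes, cm, from the measured pose to p (mm)"
    s=arm.read_state(); r=R.from_quat(s["ee_rot"])
    print("t",round(s["clock"],2),"pos",s["position"].round(1),"F",s["contact_force"].round(1),"w",round(s["gripper_width"],1),"toolx",np.degrees(np.arctan2(*r.as_matrix()[[1,0],0])).round(2),"tilt",r.as_matrix()[:2,2].round(4))
    print("->",p,(r.inv().apply(np.array(p)-s["position"])/10).round(3))
E
python3 -c "
from h import *
go([470,300,230])"
```

```text
t 0.75 pos [ 207.7 -589.3  231.1] F [-0.3 -0.1 -0.3] w 84.9 toolx 171.52 tilt [-0.0001  0.0004]
-> [470, 300, 230] [-12.828  91.831   0.143]
```

Call:
drive_tool([
  [[-1.2,4.2,0],[0,0,0]],
  [[-1.2,4.2,0],[0,0,0]],
  [[-1.2,4.2,0],[0,0,0]],
  [[-1.2,4.2,0],[0,0,0]],
  [[-1.2,4.2,0],[0,0,0]],
  [[-1.2,4.2,0],[0,0,0]],
  [[-1.2,4.2,0],[0,0,0]],
  [[-1.2,4.2,0],[0,0,0]],
  [[-1.2,4.2,0],[0,0,0]],
  [[-1.2,4.2,0],[0,0,0]],
  [[-1.2,4.2,0],[0,0,0]],
])

```text
clock: 1.85
position: [406.9, -150.3, 231.7]
ee_rot: [0.072, 0.997, 0.0, 0.001]
contact_force: [1.0, -0.3, -1.2]
gripper_width: 85.0
grasp_force: 0.0
```

Call:
drive_tool([
  [[0,4.2,0],[0,0,0]],
  [[0,4.2,0],[0,0,0]],
  [[0,4.2,0],[0,0,0]],
  [[0,4.2,0],[0,0,0]],
  [[0,4.2,0],[0,0,0]],
  [[0,4.2,0],[0,0,0]],
  [[0,4.2,0],[0,0,0]],
  [[0,4.2,0],[0,0,0]],
  [[0,4.2,0],[0,0,0]],
  [[0,4.2,0],[0,0,0]],
  [[0,3,0],[0,0,0]],
  [[0,0,0],[0,0,0]],
])

```text
clock: 3.05
position: [473.3, 296.4, 230.6]
ee_rot: [0.071, 0.997, 0.0, 0.0]
contact_force: [-0.8, -0.5, -0.2]
gripper_width: 84.9
grasp_force: 0.0
```

```bash
python3 - <<'E'
from h import *
go([553,298,140])
d=cam("wrist")
for c,st,m in blobs(d,(12,110,50),(32,255,255),100): print(c.round(1),st,plane(d,c,30).round(1))
for p in([554,298,45],[476,314,45]): print(proj(d,p).round())
cv2.imwrite("pics/w1.png",d["bgr"])
E
```

```text
t 3.05 pos [473.3 296.4 230.6] F [-0.8 -0.5 -0.2] w 84.9 toolx 171.85 tilt [0.0002 0.    ]
-> [553, 298, 140] [-7.865  1.29   9.059]
[331.3 177.2] [316 158  32  38 828] [476.1 310.5  30. ]
[325.9 249. ] [312 229  30  40 966] [551.3 294.9  30. ]
[330. 257.]
[336. 180.]
```

View pics/w1.png

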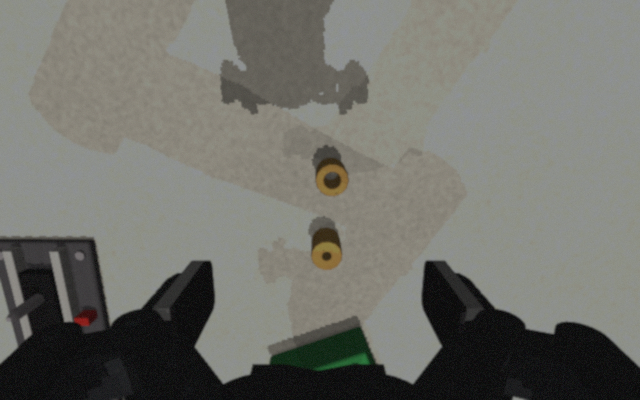

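The wrist view shows the near sleeve, top at (332,180), with the big bore. The far one, top at (326,256), has the small bore and goes to the tray. I'll move above it and refine.

Call:
drive_tool([
  [[-2,0.3,2],[0,0,0]],
  [[-2,0.3,2],[0,0,0]],
  [[-2,0.3,2],[0,0,0]],
  [[-1.8,0,2],[0,0,0]],
  [[0,0,0],[0,0,0]],
  [[0,0,0],[0,0,0]],
])

```text
clock: 3.7
position: [551.3, 289.3, 151.2]
ee_rot: [0.074, 0.997, -0.001, -0.0]
contact_force: [1.1, -0.2, -0.7]
gripper_width: 84.9
grasp_force: 0.0
```

```bash
cat >> h.py <<'E'
def sleeves(d,z=45):
    "brass top faces: bright-brass blobs, min circle around the upper face"
    for c,st,m in blobs(d,(12,90,110),(34,255,255),150):
        (x,y),r=cv2.minEnclosingCircle(cv2.findNonZero(m)); print("px",c.round(1),st,"circ",round(x,1),round(y,1),round(r,1),"centroid",plane(d,c,z)[:2].round(1),"circ",plane(d,(x,y),z)[:2].round(1))
E
python3 - <<'E'
from h import *
go([553,297,14])
d=cam("wrist"); sleeves(d)
cv2.imwrite("pics/w2.png",d["bgr"])
E
```

```text
t 3.7 pos [551.3 289.3 151.2] F [ 1.1 -0.2 -0.7] w 84.9 toolx 171.49 tilt [-0.0009 -0.001 ]
-> [553, 297, 14] [-0.068  0.807 13.715]
px [344.3  82. ] [327  67  28  35 358] circ 339.0 84.0 20.2 centroid [471.7 319.8] circ [472.5 316.2]
px [324.3 201.9] [ 304  183   42   39 1136] circ 324.4 201.7 20.8 centroid [552.2 294.8] circ [552.  294.8]
```

View pics/w2.png

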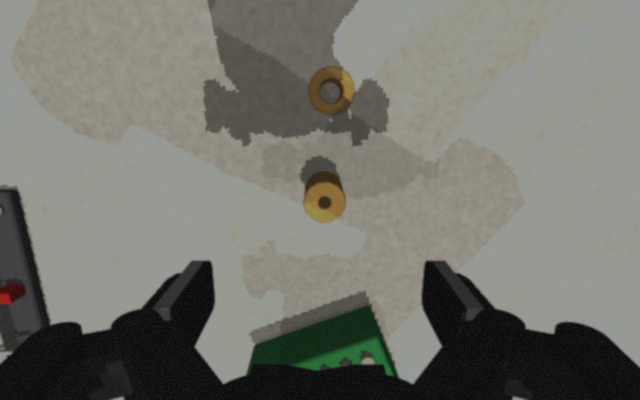

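Call:
drive_tool([
  [[0,0.63,0],[0,0,0]],
  [[0,0,2],[0,0,0]],
  [[0,0,2.5],[0,0,0]],
  [[0,0,2.5],[0,0,0]],
  [[0,0,2.5],[0,0,0]],
  [[0,0,2],[0,0,0]],
  [[0,0,1.5],[0,0,0]],
  [[0,0,0.7],[0,0,0]],
  [[0,0,0],[0,0,0]],
  [[0,0,0],[0,0,0]],
])

```text
clock: 4.75
position: [552.8, 297.5, 15.6]
ee_rot: [0.074, 0.997, 0.001, 0.001]
contact_force: [0.3, 0.6, 0.2]
gripper_width: 84.8
grasp_force: 0.0
```

Call:
drive_tool([
  [[0,0,0],[0,0,0]],
  [[0,0,0],[0,0,0]],
  [[0,0,0],[0,0,0]],
  [[0,0,0],[0,0,0]],
  [[0,0,0],[0,0,0]],
  [[0,0,0],[0,0,0]],
  [[0,0,0],[0,0,0]],
  [[0,0,0],[0,0,0]],
], claw=2.5)

```text
clock: 5.55
position: [552.8, 297.0, 14.9]
ee_rot: [0.074, 0.997, 0.0, 0.001]
contact_force: [-0.4, 0.3, 5.5]
gripper_width: 29.9
grasp_force: 59.7
```

Call:
drive_tool([
  [[0,0,-1],[0,0,0]],
  [[0,0,-2],[0,0,0]],
  [[0,0,-3],[0,0,0]],
  [[0,0,-3],[0,0,0]],
  [[0,0,-3],[0,0,0]],
  [[0,0,-2],[0,0,0]],
  [[0,0,0],[0,0,0]],
])

```text
clock: 6.25
position: [553.6, 297.6, 157.9]
ee_rot: [0.074, 0.997, 0.002, 0.002]
contact_force: [-0.0, -0.0, -0.6]
gripper_width: 29.7
grasp_force: 59.2
```

```bash
python3 - <<'E'
from h import *
go([466,-275,150])
E
```

```text
t 6.25 pos [553.6 297.6 157.9] F [-0.  -0.  -0.6] w 29.7 toolx 171.53 tilt [0.005 0.004]
-> [466, -275, 150] [  0.226 -57.932   0.512]
```

Call:
drive_tool([
  [[0,-3,0],[0,0,0]],
  [[0,-4.5,0],[0,0,0]],
  [[0,-4.5,0],[0,0,0]],
  [[0,-4.5,0],[0,0,0]],
  [[0,-4.5,0],[0,0,0]],
  [[0,-4.5,0],[0,0,0]],
  [[0,-4.5,0],[0,0,0]],
  [[0,-4.5,0],[0,0,0]],
  [[0,-4.5,0],[0,0,0]],
  [[0,-4.5,0],[0,0,0]],
  [[0,-4.5,0],[0,0,0]],
  [[0,-4.5,0],[0,0,0]],
])

```text
clock: 7.45
position: [473.2, -223.9, 152.9]
ee_rot: [0.074, 0.997, 0.0, -0.001]
contact_force: [0.8, 0.0, -1.3]
gripper_width: 29.6
grasp_force: 59.3
```

Call:
drive_tool([
  [[0,-3.5,0],[0,0,0]],
  [[0,-2,0],[0,0,0]],
  [[0,0,2],[0,0,0]],
  [[0,0,3],[0,0,0]],
  [[0,0,3],[0,0,0]],
  [[0,0,3],[0,0,0]],
  [[0,0,1],[0,0,0]],
  [[0,0,1],[0,0,0]],
  [[0,0,0.4],[0,0,0]],
  [[0,0,0.3],[0,0,0]],
  [[0,0,0],[0,0,0]],
])

```text
clock: 8.55
position: [467.4, -277.1, 18.9]
ee_rot: [0.074, 0.997, -0.0, 0.001]
contact_force: [-0.9, -0.0, 2.3]
gripper_width: 29.7
grasp_force: 59.6
```

```bash
python3 - <<'E'
from h import *
go([466,-275,19])
E
```

```text
t 8.55 pos [ 467.4 -277.1   18.9] F [-0.9 -0.   2.3] w 29.7 toolx 171.54 tilt [ 0.0017 -0.0007]
-> [466, -275, 19] [ 0.164  0.186 -0.007]
```

Contact with the tray floor, so release, rise and go back for the fitting sleeve.

Call:
drive_tool([
  [[0,0,0],[0,0,0]],
  [[0,0,0],[0,0,0]],
  [[0,0,0],[0,0,0]],
  [[0,0,0],[0,0,0]],
  [[0,0,-1],[0,0,0]],
  [[0,0,-2],[0,0,0]],
  [[0,0,-3],[0,0,0]],
  [[0,0,-3],[0,0,0]],
  [[0,0,-3],[0,0,0]],
  [[0,0,0],[0,0,0]],
], claw=5.5)

```text
clock: 9.55
position: [469.6, -278.1, 142.7]
ee_rot: [0.073, 0.997, -0.002, 0.005]
contact_force: [0.3, 0.8, 0.0]
gripper_width: 54.9
grasp_force: 0.0
```

```bash
python3 - <<'E'
from h import *
go([476,313,130])
d=cam("wrist"); sleeves(d,49)
d=cam("top"); sleeves(d)
E
```

```text
t 9.55 pos [ 469.6 -278.1  142.7] F [0.3 0.8 0. ] w 54.9 toolx 171.57 tilt [ 0.0098 -0.0038]
-> [476, 313, 130] [ 8.039 58.566  1.052]
px [319.1 201.5] [ 298  181   44   42 1329] circ 319.2 201.6 21.8 centroid [ 467.2 -276.1] circ [ 467.3 -276.1]
```

Call:
drive_tool([
  [[0,4.5,0],[0,0,0]],
  [[0.6,4.5,0],[0,0,0]],
  [[0.6,4.5,0],[0,0,0]],
  [[0.6,4.5,0],[0,0,0]],
  [[0.6,4.5,0],[0,0,0]],
  [[0.6,4.5,0],[0,0,0]],
  [[0.6,4.5,0],[0,0,0]],
  [[0.6,4.5,0],[0,0,0]],
  [[0.6,4.5,0],[0,0,0]],
  [[0.6,4.5,0],[0,0,0]],
  [[0.6,4.5,0],[0,0,0]],
  [[0.6,4.5,0],[0,0,0]],
], claw=8.5)

```text
clock: 10.85
position: [480.1, 268.2, 136.1]
ee_rot: [0.074, 0.997, -0.001, -0.001]
contact_force: [1.1, 0.4, -0.3]
gripper_width: 85.1
grasp_force: 0.0
```

Call:
drive_tool([
  [[0.7,3.5,0],[0,0,0]],
  [[0.6,1,0],[0,0,0]],
  [[0,0,0],[0,0,0]],
  [[0,0,0],[0,0,0]],
  [[0,0,0],[0,0,0]],
])

```text
clock: 11.35
position: [474.8, 311.7, 137.0]
ee_rot: [0.075, 0.997, -0.0, -0.0]
contact_force: [0.4, -0.4, 0.5]
gripper_width: 85.1
grasp_force: 0.0
```

```bash
python3 - <<'E'
from h import *
go([475,312,14])
d=cam("wrist"); sleeves(d)
E
```

```text
t 11.35 pos [474.8 311.7 137. ] F [ 0.4 -0.4  0.5] w 85.1 toolx 171.43 tilt [-0.0009 -0.0009]
-> [475, 312, 14] [-0.027  0.045 12.304]
px [315.1 208.5] [293 188  45  42 980] circ 315.0 208.5 22.1 centroid [475.5 310.4] circ [475.5 310.4]
```

Call:
drive_tool([
  [[-0.05,0,2],[0,0,0]],
  [[0,0,2.5],[0,0,0]],
  [[0,0,2.5],[0,0,0]],
  [[0,0,2],[0,0,0]],
  [[0,0,2],[0,0,0]],
  [[0,0,1],[0,0,0]],
  [[0,0,0.3],[0,0,0]],
  [[0,0,0],[0,0,0]],
  [[0,0,0],[0,0,0]],
])

```text
clock: 12.3
position: [476.0, 313.6, 15.3]
ee_rot: [0.074, 0.997, 0.001, 0.001]
contact_force: [0.1, -0.2, 0.5]
gripper_width: 85.1
grasp_force: 0.0
```

Call:
drive_tool([
  [[0,0,0],[0,0,0]],
  [[0,0,0],[0,0,0]],
  [[0,0,0],[0,0,0]],
  [[0,0,0],[0,0,0]],
  [[0,0,0],[0,0,0]],
  [[0,0,0],[0,0,0]],
  [[0,0,0],[0,0,0]],
  [[0,0,0],[0,0,0]],
], claw=2.5)

```text
clock: 13.1
position: [475.7, 313.6, 14.8]
ee_rot: [0.074, 0.997, 0.0, 0.0]
contact_force: [-1.0, 0.1, 5.1]
gripper_width: 30.0
grasp_force: 59.7
```

Call:
drive_tool([
  [[0,0,-1],[0,0,0]],
  [[0,0,-2],[0,0,0]],
  [[0,0,-3],[0,0,0]],
  [[0,0,-3],[0,0,0]],
  [[0,0,-3],[0,0,0]],
  [[0,0,-2],[0,0,0]],
  [[0,0,0],[0,0,0]],
  [[0,0,0],[0,0,0]],
])

```text
clock: 13.9
position: [474.8, 312.8, 153.9]
ee_rot: [0.074, 0.997, -0.0, -0.001]
contact_force: [0.1, -0.7, -1.3]
gripper_width: 29.9
grasp_force: 59.3
```

```bash
python3 - <<'E'
from h import *
go([563,-30,150])
d=cam("wrist"); sleeves(d,155+31-19+14-45+5)
cv2.imwrite("pics/w3.png",d["bgr"])
E
```

```text
t 13.9 pos [474.8 312.8 153.9] F [ 0.1 -0.7 -1.3] w 29.9 toolx 171.48 tilt [-0.0011 -0.0001]
-> [563, -30, 150] [-13.804 -32.592   0.383]
px [319.9 329.5] [285 318  70  23 953] circ 319.5 323.5 34.6 centroid [516.7 308.4] circ [513.2 308.7]
```

Call:
drive_tool([
  [[-1.4,-3,0],[0,0,0]],
  [[-1.4,-3.5,0],[0,0,0]],
  [[-1.4,-3.5,0],[0,0,0]],
  [[-1.4,-3.5,0],[0,0,0]],
  [[-1.4,-3.5,0],[0,0,0]],
  [[-1.4,-3.5,0],[0,0,0]],
  [[-1.4,-3.5,0],[0,0,0]],
  [[-1.4,-3.5,0],[0,0,0]],
  [[-1.4,-3,0],[0,0,0]],
  [[-1.2,-2,0],[0,0,0]],
  [[0,0,0],[0,0,0]],
  [[0,0,0],[0,0,0]],
])

```text
clock: 15.15
position: [562.9, -29.0, 152.6]
ee_rot: [0.075, 0.997, -0.0, -0.002]
contact_force: [-0.6, 1.0, -1.0]
gripper_width: 29.7
grasp_force: 59.5
```

```bash
python3 - <<'E'
from h import *
go([563,-30,150])
d=cam("wrist"); print(proj(d,[563,-30,68]),proj(d,[563,-30,28]))
np.save("pics/w4",d)
cv2.imwrite("pics/w4.png",d["bgr"])
E
```

```text
t 15.15 pos [562.9 -29.  152.6] F [-0.6  1.  -1. ] w 29.7 toolx 171.42 tilt [-0.0035 -0.0003]
-> [563, -30, 150] [-0.022 -0.095  0.256]
[315.21639123 210.90881283] [315.56107051 196.2822631 ]
```

View pics/w4.png

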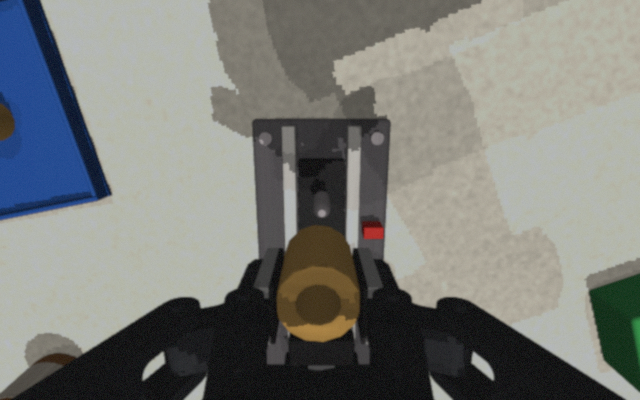

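The pin tip is at about (321,212) and its foot near (321,193). The held sleeve's top ring is centred at about (318,302), and the red mark is at (373,231).

```bash
python3 - <<'E'
from h import *
d=np.load("pics/w4.npy",allow_pickle=True).item()
g=cv2.cvtColor(d["bgr"],cv2.COLOR_BGR2GRAY)
c=g[185:222,300:342]; n,l,st,ce=cv2.connectedComponentsWithStats((c>75).astype(np.uint8))
for i in range(1,n): print(st[i],ce[i]+[300,185])
print(c[:, 10:34:2])
m=cv2.inRange(d["hsv"],np.array((8,80,30)),np.array((34,255,255)))
m[:250]=0;m[:, :260]=0;m[:,380:]=0
print([(r,np.flatnonzero(m[r])[[0,-1]]) for r in range(262,344,8) if m[r].any()], np.flatnonzero(m.any(1))[[0,-1]])
for z in(182.6,): 
  for px in((318,302),(318.5,341)): print(plane(d,px,z))
print("tip",plane(d,(321,212),68),"tcp",arm.read_state()["position"])
E
```

```text
[17 22 11 11 87] [321.8045977  212.40229885]
[[ 25  21  22  13  20  27  25  25  35  38  39  34]
 [ 28  17  20  13  18  26  26  25  40  38  36  36]
 [ 29  16  28  23  16  15  29  24  33  38  36  31]
 [ 25  23  32  27  20  17  25  26  34  38  39  34]
 [ 26  22  16  16  21  21  15  25  35  37  37  36]
 [ 35  12  19  24  27  28  33  17  28  40  35  36]
 [ 36  19  15  19  35  45  42  40  35  39  39  37]
 [ 41  29  27  34  46  54  58  50  43  37  39  41]
 [ 41  30  26  41  56  60  55  58  51  34  40  37]
 [ 37  30  36  53  59  58  60  57  52  44  36  34]
 [ 39  39  46  57  61  61  59  58  55  45  40  38]
 [ 41  35  44  57  58  58  59  60  59  48  37  43]
 [ 40  40  48  57  60  58  61  58  55  49  37  41]
 [ 39  42  50  57  57  61  61  60  56  49  36  33]
 [ 38  42  52  53  59  57  61  60  57  52  36  34]
 [ 44  42  51  58  63  61  59  57  61  54  41  34]
 [ 41  41  49  57  60  63  61  62  62  51  40  34]
 [ 43  39  52  59  60  61  60  61  60  57  42  37]
 [ 38  44  55  59  63  63  65  62  61  54  44  38]
 [ 43  43  55  60  65  69  68  66  64  57  48  40]
 [ 44  41  57  61  67  71  70  66  
[... 601 characters left out ...]
9  86  70  45  44  37  39]
 [ 39  40  39  41  43  46  51  46  40  39  41  38]
 [ 43  42  41  43  41  43  37  37  40  38  41  41]
 [ 39  40  42  43  38  42  36  41  40  40  37  38]
 [ 39  37  41  36  38  40  38  42  37  41  41  39]]
[(262, array([283, 353])), (270, array([281, 355])), (278, array([279, 357])), (286, array([278, 359])), (294, array([276, 360])), (302, array([276, 360])), (310, array([276, 359])), (318, array([277, 357])), (326, array([284, 352])), (334, array([291, 345])), (342, array([317, 324]))] [250 342]
[563.37662662 -28.25517531 182.6       ]
[579.65022021 -30.51020825 182.6       ]
tip [564.34154117 -26.25300228  68.        ] tcp [563.03977009 -28.39885509 152.94395577]
```

```bash
python3 - <<'E'
import cv2
d=cv2.imread("pics/w4.png")
cv2.imwrite("pics/w4c.png",cv2.resize(d[170:350,250:400],None,fx=3.3,fy=3.3,interpolation=cv2.INTER_CUBIC))
E
```

```text
(no output)
```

View pics/w4c.png

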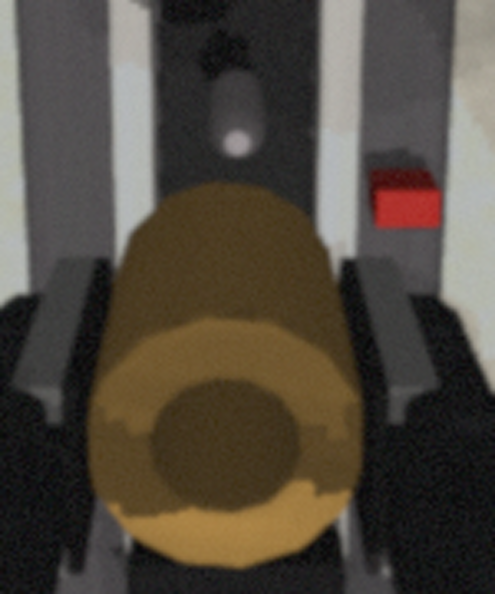

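Relative to the sleeve, the pin is about 2.3 mm to tool +y. I'll correct that and go down in stages, watching the force.

Call:
drive_tool([
  [[0,0.23,0],[0,0,0]],
  [[0,0,1.5],[0,0,0]],
  [[0,0,2],[0,0,0]],
  [[0,0,2],[0,0,0]],
  [[0,0,1],[0,0,0]],
  [[0,0,0],[0,0,0]],
  [[0,0,0],[0,0,0]],
])

```text
clock: 15.9
position: [564.8, -25.8, 89.9]
ee_rot: [0.073, 0.997, -0.0, 0.0]
contact_force: [-0.3, 1.1, -1.3]
gripper_width: 30.1
grasp_force: 59.4
```

Call:
drive_tool([
  [[0,0,0.4],[0,0,0]],
  [[0,0,0.4],[0,0,0]],
  [[0,0,0.4],[0,0,0]],
  [[0,0,0.3],[0,0,0]],
  [[0,0,0],[0,0,0]],
])

```text
clock: 16.4
position: [563.9, -26.4, 73.8]
ee_rot: [0.074, 0.997, -0.0, -0.001]
contact_force: [1.0, 0.2, -0.9]
gripper_width: 29.8
grasp_force: 59.4
```

Call:
drive_tool([
  [[0,0,0.4],[0,0,0]],
  [[0,0,0.4],[0,0,0]],
  [[0,0,0.4],[0,0,0]],
  [[0,0,0.4],[0,0,0]],
  [[0,0,0],[0,0,0]],
])

```text
clock: 16.9
position: [563.8, -26.4, 57.5]
ee_rot: [0.074, 0.997, -0.0, -0.001]
contact_force: [-0.6, -0.4, -1.3]
gripper_width: 30.0
grasp_force: 59.4
```

Call:
drive_tool([
  [[0,0,0.4],[0,0,0]],
  [[0,0,0.4],[0,0,0]],
  [[0,0,0.2],[0,0,0]],
  [[0,0,0],[0,0,0]],
])

```text
clock: 17.3
position: [564.0, -26.3, 47.9]
ee_rot: [0.074, 0.997, -0.0, -0.0]
contact_force: [-0.3, 0.4, -0.9]
gripper_width: 30.0
grasp_force: 59.4
```

Call:
drive_tool([
  [[0,0,0.2],[0,0,0]],
  [[0,0,0.2],[0,0,0]],
  [[0,0,0.1],[0,0,0]],
  [[0,0,0],[0,0,0]],
  [[0,0,0],[0,0,0]],
])

```text
clock: 17.8
position: [564.3, -26.3, 43.3]
ee_rot: [0.074, 0.997, -0.0, 0.0]
contact_force: [-0.4, 0.7, -0.1]
gripper_width: 29.2
grasp_force: 59.4
```

Call:
drive_tool([
  [[0,0,0.1],[0,0,0]],
  [[0,0,0.05],[0,0,0]],
  [[0,0,0],[0,0,0]],
  [[0,0,0],[0,0,0]],
])

```text
clock: 18.2
position: [564.5, -26.3, 42.7]
ee_rot: [0.074, 0.997, -0.0, 0.0]
contact_force: [-1.7, -0.2, 6.1]
gripper_width: 30.1
grasp_force: 60.1
```

```bash
python3 - <<'E'
from h import *
go([564,-26,42])
a=cam("wrist")["bgr"]; b=cam("scene")["bgr"]; 
cv2.imwrite("pics/c5.png",np.hstack([cv2.resize(a[100:400,160:480],(400,375)),cv2.resize(b[150:290,220:370],(400,375),interpolation=cv2.INTER_CUBIC)]))
E
```

```text
t 18.2 pos [564.5 -26.3  42.7] F [-1.7 -0.2  6.1] w 30.1 toolx 171.53 tilt [ 0.0007 -0.0001]
-> [564, -26, 42] [0.054 0.022 0.071]
```

View pics/c5.png

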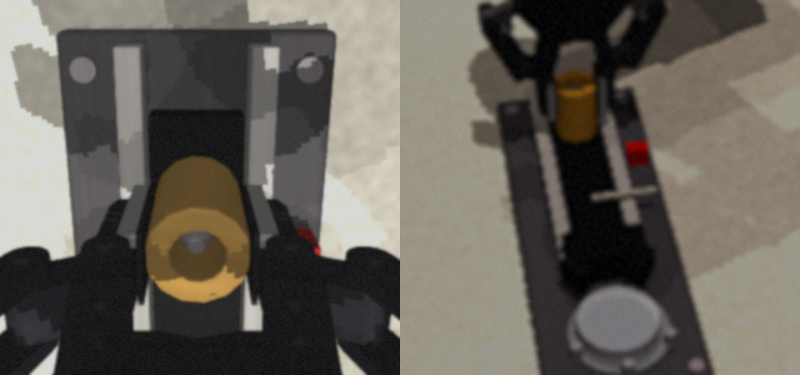

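The sleeve is down over the pin, with about 6 N on the slide, the pin visible in the bore and the jaw shut. From the top image the pull comes to about 47 mm. I'll pull 44 mm first, then measure.

Call:
drive_tool([
  [[0.2,0,0],[0,0,0]],
  [[0.4,0,0],[0,0,0]],
  [[0.5,0,0],[0,0,0]],
  [[0.5,0,0],[0,0,0]],
  [[0.5,0,0],[0,0,0]],
  [[0.5,0,0],[0,0,0]],
  [[0.5,0,0],[0,0,0]],
  [[0.5,0,0],[0,0,0]],
  [[0.4,0,0],[0,0,0]],
  [[0.4,0,0],[0,0,0]],
  [[0,0,0],[0,0,0]],
  [[0,0,0],[0,0,0]],
])

```text
clock: 19.5
position: [524.0, -19.7, 42.8]
ee_rot: [0.073, 0.997, 0.0, 0.004]
contact_force: [6.9, -4.0, 1.0]
gripper_width: 29.9
grasp_force: 59.6
```

```bash
python3 - <<'E'
from h import *
go([564,-26,42])
d=cam("scene"); t=cam("top"); np.save("pics/s6",d); np.save("pics/t6",t)
for e,n in((d,"scene"),(t,"top")):
    for c,st,m in blobs(e,(0,150,60),(7,255,255),5): print(n,c.round(1),st)
a=d["bgr"][180:260,250:350]; b=t["bgr"][160:240,290:390]
cv2.imwrite("pics/c6.png",np.hstack([cv2.resize(x,(400,320),interpolation=cv2.INTER_CUBIC) for x in(a,b)]))
E
```

```text
t 19.5 pos [524.  -19.7  42.8] F [ 6.9 -4.   1. ] w 29.9 toolx 171.59 tilt [0.0074 0.0004]
-> [564, -26, 42] [-4.053 -0.037  0.109]
scene [308.2 204.1] [304 202   9   5  32]
scene [309.5 209.8] [306 208   7   4  17]
```

View pics/c6.png

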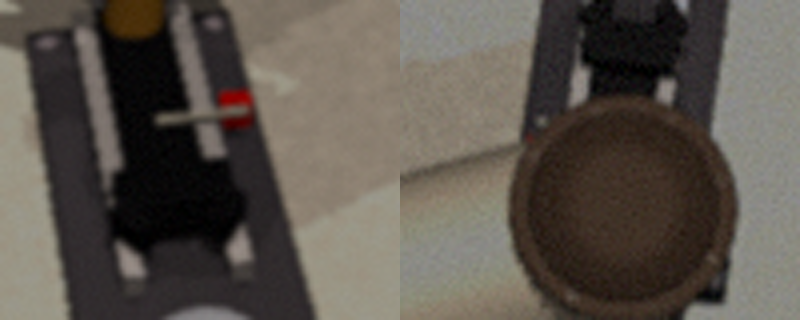

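```bash
python3 - <<'E'
from h import *
u=np.array([np.cos(np.radians(-8.45)),np.sin(np.radians(-8.45))])
def load(n):
    d=np.load(f"pics/{n}.npy",allow_pickle=True).item(); d["R"]=R.from_quat(d["orientation"]).as_matrix(); return d
def cx(d,p,z): return round(float(plane(d,p,z)[:2]@u),1)
np.set_printoptions(linewidth=200)
t=load("top0"); i=t["img"].astype(int)
print("top R-G\n",(i[...,0]-i[...,1])[190:202,318:332]); print("top gray cols 325..331 rows 170..181\n",i[170:182,325:337].sum(2)//3)
for n in("scene0","s6"):
    s=load(n); i=s["img"].astype(int)
    print(n,"R-G\n",(i[...,0]-i[...,1])[198:216,300:318]); 
    r=(218,230) if n=="scene0" else(200,214)
    print("gray\n",(i.sum(2)//3)[r[0]:r[1],296:320])
for z in(17,29): print("top mark 324.8,196:",cx(t,(324.8,196),z),"ptr 327,175.5",cx(t,(327,175.5),z+2))
E
```

```text
top R-G
 [[  4  -2   1   3   8   3   3   4   8   4   7   3   5   3]
 [ -1  -2   2   4   4   4   6   0   8   9   7   5   1   2]
 [ -5  -1  -6   4   6   6   1   5   4   0   5  -1   6   4]
 [  2  -1  -1  13  34  35  20  18  14  15   6   5   3  -1]
 [  1   1  -4  28  80  91  84  77  73  57  40  12   1   0]
 [  0  -1  -2  38 111 126 118 119 116 104  79  20  -1   2]
 [  3   2   2  50 115 129 128 126 134 127  80  22  -3  -1]
 [ -3  -2   2  41 103 116 129 123 121 114  59   9  -3  -1]
 [ -2   2   0  23  68  83  83  85  92  84  35  -4   2  -1]
 [ -1   2   1   4  12  23  27  37  35  32  14  -2   2  -1]
 [  0   1   5   5   3  -5   2   6  -3   5   3  -3  -3   3]
 [  0   3   6   4   7   4   2   6   4   5  -3   2  -1   1]]
top gray cols 325..331 rows 170..181
 [[ 43  47  41  47  46  52  43  39  48  78 129 134]
 [ 46  47  40  43  44  47  49  41  53  90 131 139]
 [ 45  52  50  49  43  44  41  48  61 104 131 133]
 [ 50  57  82  78  66  61  62  51  72 118 138 139]
 [ 45  58  91  99  99  99  99  92 104 125 131 130]
 [ 48  53  66  82  86  93  93  96  96 108 123 122]
 [ 44  49  45  47  58  54  53  60  69 
[... 4970 characters left out ...]
 127 126 126]
 [ 69  85 107 112 108 107 101  93  84  82  80  78  77  76  72  60  46  46  78 114 126 126 125 125]
 [ 78  79  80  80  80  79  77  74  64  57  51  47  41  42  39  35  33  36  70 109 125 126 124 123]
 [ 51  47  53  66  72  73  74  71  52  36  30  23  25  24  25  27  28  33  62  99 123 128 124 125]
 [ 19  21  44  77  99 102 102  93  69  41  28  21  18  25  28  32  33  34  51  88 117 127 125 125]
 [  7   9  34  73 104 114 117 107  82  50  26  20  20  29  31  35  36  38  47  78 112 127 124 126]
 [  2   8  25  62 102 115 118 113  95  60  30  24  24  25  30  32  36  39  41  68 105 125 127 127]]
top mark 324.8,196: 593.6 ptr 327,175.5 642.1
top mark 324.8,196: 591.8 ptr 327,175.5 639.7
```

```bash
python3 - <<'E'
from h import *
u=np.array([np.cos(np.radians(-8.45)),np.sin(np.radians(-8.45))])
def load(n):
    d=np.load(f"pics/{n}.npy",allow_pickle=True).item(); d["R"]=R.from_quat(d["orientation"]).as_matrix(); return d
def cx(d,p,z): return round(float(plane(d,p,z)[:2]@u),1)
t,s,s6=load("top0"),load("scene0"),load("s6")
for z in(17,23,29):
    print("z",z,"TOP far",cx(t,(325.5,193.7),z),"near",cx(t,(325.5,198.5),z),"ptr",cx(t,(329,174.4),z+1.5),
     "| SCENE far",cx(s,(308,202.4),z),"near",cx(s,(308,206.0),z),"ptr0",cx(s,(311,220.5),z+1.5),"ptr6",cx(s6,(308,207.3),z+1.5))
E
```

```text
z 17 TOP far 599.2 near 588.1 ptr 645.5 | SCENE far 573.7 near 584.3 ptr0 627.7 ptr6 589.6
z 23 TOP far 598.3 near 587.2 ptr 644.2 | SCENE far 580.2 near 590.6 ptr0 633.7 ptr6 596.0
z 29 TOP far 597.4 near 586.3 ptr 643.0 | SCENE far 586.6 near 597.0 ptr0 639.7 ptr6 602.3
```

The mark's top is at z≈29 and its middle at clamp coordinate 592. The pointer is now near 604, so there are about 12 mm to go.

Call:
drive_tool([
  [[0.2,0,0],[0,0,0]],
  [[0.3,0,0],[0,0,0]],
  [[0.3,0,0],[0,0,0]],
  [[0.2,0,0],[0,0,0]],
  [[0.2,0,0],[0,0,0]],
  [[0,0,0],[0,0,0]],
  [[0,0,0],[0,0,0]],
  [[0,0,0],[0,0,0]],
  [[0,0,0],[0,0,0]],
  [[0,0,0],[0,0,0]],
])

```text
clock: 20.6
position: [512.6, -18.0, 42.8]
ee_rot: [0.073, 0.997, 0.001, 0.004]
contact_force: [7.5, -4.3, -0.1]
gripper_width: 30.0
grasp_force: 59.5
```

```bash
python3 - <<'E'
from h import *
np.set_printoptions(linewidth=200)
go([564,-26,42])
s=cam("scene"); i=s["img"].astype(int); g=i.sum(2)//3
print((i[...,0]-i[...,1])[198:216,300:318]); print(g[196:214,296:314])
a=s["bgr"][180:260,250:350]; b=cam("wrist")["bgr"]
sleeves(s)
cv2.imwrite("pics/c7.png",np.hstack([cv2.resize(x,(400,320),interpolation=cv2.INTER_CUBIC) for x in(a,b)]))
E
```

```text
t 20.6 pos [512.6 -18.   42.8] F [ 7.5 -4.3 -0.1] w 30.0 toolx 171.59 tilt [0.0082 0.0005]
-> [564, -26, 42] [-5.199 -0.039  0.121]
[[  8   6   5   4   6   3   4   4   5   3   4   7  11  12  13  11   9   7]
 [  8   5   6   4   4   4   3   3   4   2   5   7   8  12  11  10  11   8]
 [  8   7   6   4   4   3   2   5   1   4   4   6   8  12  13  13  11  11]
 [  9   7   4   5   5   7   4   6   4   4   8  14  14  10  11  10  11  11]
 [ 10   8   6   6   4   8  13  11   5   4  16  34  31  15  10  11  12  10]
 [  9  10   7   6   8  12  18  13   8   8  23  54  55  26  11  11  11  12]
 [  9   8   6   5  10  18  25  23  23  31  51  81  82  38  12  10  10  14]
 [  6   7   4   7  17  40  57  57  66  76  89 111  93  39  13  12  12  11]
 [  7   6   4   6  22  55  83  86  84  86  88  94  73  29  12  11  11  10]
 [  9   9   7   6  18  50  77  80  75  71  73  75  60  25  12  10  12  11]
 [  9   8   7   6  13  40  65  72  71  73  73  72  59  26  10  11  13  11]
 [ 10   8   9   5  10  35  65  71  73  72  73  74  60  25  10  10  12  12]
 [  8  10   8   8   8  30  61  72  72  73  76  72  55  26   8   8  1
[... 1139 characters left out ...]
 59  71  78  74  73  65  50  37  37  35  33  30  28  32  31  38  64]
 [ 20  47  80  99 104 103  95  65  36  23  25  26  25  23  24  25  28  54]
 [  9  36  74 105 114 116 107  82  48  26  22  24  23  25  24  24  27  44]
 [  6  22  59 101 114 117 112  93  57  29  23  24  24  24  24  24  28  38]
 [  8  19  55  97 117 117 115 103  71  40  23  24  24  25  25  24  29  33]
 [  1  12  51  93 111 116 114 105  75  42  28  27  30  31  33  37  36  35]
 [  4  10  35  75 105 116 116 106  83  54  35  31  35  35  39  41  37  37]
 [  5   9  22  61 101 115 117 112  96  67  43  36  37  41  38  39  39  39]]
px [ 12.3 103.1] [  0  94  26  19 299] circ 12.5 104.5 13.3 centroid [  37.2 -563.4] circ [  44.4 -562.3]
```

View pics/c7.png

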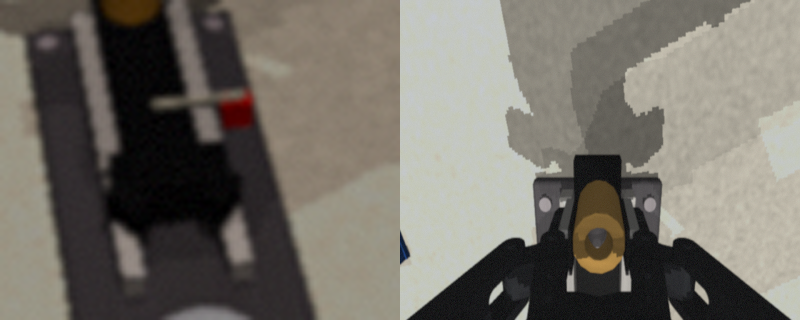

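The pointer lies over the red block's top face, within about 1.5 mm of its middle. In the wrist view the sleeve is still held on the pin. One last 0.8 mm nudge, then settle.

Call:
drive_tool([
  [[0.08,0,0],[0,0,0]],
  [[0,0,0],[0,0,0]],
  [[0,0,0],[0,0,0]],
  [[0,0,0],[0,0,0]],
  [[0,0,0],[0,0,0]],
  [[0,0,0],[0,0,0]],
  [[0,0,0],[0,0,0]],
  [[0,0,0],[0,0,0]],
])

```text
clock: 21.5
position: [511.9, -17.9, 42.8]
ee_rot: [0.073, 0.997, 0.001, 0.004]
contact_force: [9.0, -6.0, -0.2]
gripper_width: 30.1
grasp_force: 59.5
```

```bash
python3 - <<'E'
from h import *
go([512,-18,42]); print(arm.job_done())
E
```

```text
t 21.5 pos [511.9 -17.9  42.8] F [ 9.  -6.  -0.2] w 30.1 toolx 171.6 tilt [0.0085 0.0005]
-> [512, -18, 42] [-0.006 -0.009  0.081]
the job is handed in; nothing more can be done
None
```

I handed the job in at 21.5 s, with no verdict returned: the fitting sleeve is down on the pin and held in the gripper, the pointer is within about 1.5 mm of the red mark's middle by camera, and the other sleeve was last seen standing released in the tray.

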